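Weigh the yellow welded bracket on the spring balance

ROBOT

A 6-joint arm with a two-finger parallel gripper is mounted at the origin on the work surface. World frame = base frame: x ahead of the robot, y to its left, z up, the work surface at z = 0. Lengths are in mm, angles in degrees, forces in N, time in s.
With the tool pointing down it reaches from about 300 to 850 mm from the base axis. Payload 4.2 kg.
Tool frame: the origin (TCP) lies at the very end of the fingers, on their centre line; the grasp point (between the pads) lies 19 mm behind it (env.grasp_offset is the distance from the TCP to the grasp point, in mm); z points along the fingers, y is the line along which they close (so a half turn about z gives the same grasp; the last joint's range is limited). The gripper opens to 91 mm and grips with 3 to 60 N. Pads are 32 mm wide; open, the fingers measure 118 mm over their backs; the gripper's body (76 mm by 178 mm) begins 60 mm behind the grasp point.
Start: joints at [-74.542, 18.312, 89.639, -0, 72.044, -1.146], TCP at [164.315, -551.039, 213.976] pointing down, gripper open.
Joint ranges: [-177.97, 177.97], [-48.28, 115.42], [12.27, 149.76], [-77.06, 257.06], [2.81, 150.46], [-146.56, 146.56]. Speed limits (degrees/s): [147.25, 147.25, 180, 180, 180, 180].

INTERFACE

Orientations are given as [roll, pitch, yaw] about the fixed x, y, z axes, in that order (R = Rz(yaw) Ry(pitch) Rx(roll)).
In Python, from workcell import env gives the robot as it stands. The module is installed in compiled form; this text tells all that it offers.
- The arm moves only by the tool send_rows, never from a script. Its argument "motion" is a list of rows, each an object of numbers: "tx", "ty", "tz": the shift along the tool's x, y, z in units of 500 mm (1.0 is 500 mm); "rx", "ry", "rz": the turn, a rotation vector about the tool's x, y, z in units of 30 degrees (1.0 is 30 degrees); "gripper": the closure, from -1 (fully open) to 1 (shut). In form: [{"tx": .., "ty": .., "tz": .., "rx": .., "ry": .., "rz": .., "gripper": ..}, ...]. A call has 1 to 12 rows; each row shifts and turns the commanded pose from where the row before left it, along the tool's axes as they then stand; what a row does not reach is not made up. A row lasts 1/8 s, in which the tool goes at most 62.5 mm and 10.7 degrees, less where a joint would pass 70% of its speed; a pose out of reach is approached as far as the arm can. A call with a number of a shift or a turn outside -1 to 1 is refused whole. A call with a gripper value outside its range is refused whole. The fingers move at their own pace and stop on an object; "grip_force" is the grip in N (left out, the last holds). Time passes only in rows, so rows that do not move let the fingers close. It gives the time, the measured TCP pose, the force, the opening and the grip force at its end, in the units of the state.
- env.state(): the state, without advancing time (a new reading comes with each control period).
- env.grab_frame(name): name is "scene" or "top"; returns a dict with "frame" (480x640x3 uint8, red, green, blue), "vertical_fov" (degrees; the focal length in pixels is half the picture's height over the tangent of half this angle, whatever the lens; pixels are square), "cx", "cy" (the principal point, pixels), "rvec" (rotation vector, rad) and "tvec" (3), from world to camera coordinates, as OpenCV has them. Camera axes: x right, y down, z forward; pixel columns grow to the right and rows downward; lengths in mm; the calibration is good to about 2 mm. A picture is of the moment at which its call begins. There is no depth.
- env.job_done(): hands the job in; it is judged then, once.
The state is a dict: "time_s": time; "qpos": joint angles; "qvel": joint speeds; "effort": joint torques, N m; "ee_pos": TCP position; "ee_rot": TCP orientation; "force": force on the tool from outside, world axes, zero at the start; "torque": the same for the moment, N m; "gripper_width": finger opening in mm; "gripper_force": force on a finger pad.
Only numpy, scipy, OpenCV 4.12 (cv2) and the standard library are available. Lean on these libraries where they do the work, as an engineer would, in place of code of your own. Each camera call takes 0.05 s, during which the arm holds its last target. There are 200 camera calls.

TASK

Weigh the yellow welded A-shaped bracket: hang it by its opening on the orange hook of the spring balance and, while still gripping it, tug it down gently, about 15 mm further than it sinks under its own weight, to confirm that it is held. Then ease off, let go and leave it hanging still. Leave the blue bracket standing where it is.

Things in the scene. Friction and masses are not known exactly. Their poses are not given: they have to be found in the camera images.
- bracket_yellow: Yellow A-shaped steel bracket, 0.55 kg. Origin: centre of foot's underside; z up, y along foot, x across the flat A (symmetric). Foot 55 (x) x 136 x 6 mm. Legs 8 thick (x) enclose a triangular opening, 104 wide at z 6, narrowing to a corner at z 110. Solid head to grip above: 10 thick (x), 42 wide, z 108 to 152. Hung, the hook bar's centre lies in that corner, 99 above origin.
- bracket_blue: Bystander: a bracket of the same shape and size, painted blue, standing upright on the table. Origin: centre of the foot's underside.
- hook_seat (a point): Where to hang it: on the centre line of the orange hook's level round bar (10 mm thick), 190 mm up unloaded; sinks with the hook. x along the bar to the column, y across, z up. From this point the bar runs 33 mm to -x, then its tip bends up (to 41 mm out, 19 mm above centre line); on +x the sinking rod's face is 90 mm off, its top 17 mm above the bar. Green column to z 130, foot 12 high from x +50.
- hook (a joint): How far the hook has sunk straight down against the balance's spring, in m: 0 unloaded, 0.045 at the stop. The spring takes 0.6 N per mm; the bracket's own weight sinks it 7 to 11 mm.
Things that resemble listed ones, but are neither listed nor needed, are in the scene too. Of the things like the bracket_yellow, leave any that is pink or turquoise; of the rest the smaller one is meant.

How it is judged:
By the outcome, as a careful person would: the job done as asked, in the order asked, and still so for the second after the job is handed in, with the robot touching nothing.
It also fails if it takes over 48 s, if anything falls off the work surface, if the arm or the gripper's body presses on something with over 40 N, if the wrist force passes 120 N, or if a joint passes its speed limit or range.

## Working session

There is one attempt and no reset: what is moved stays moved. The work goes in short steps, Python scripts to look and compute and a tool call to move; the robot and the scene stay as the last step left them, time stands still between calls to the robot, and variables do not carry over. Pictures are saved under pics/ and viewed, at most 10 in all, crops included, and the job is handed in when it is done.

Besides the shell and the picture viewer there is one more tool, called after "Call:" by a JSON object that holds its "fn" and its "kwargs". send_rows: Moves the arm, as the interface text tells. Shifts and turns lie within -1 to 1; 1 stands for 500 mm of shift or 30 degrees of turn. Its arguments: {"type":"object","properties":{"motion":{"type":"array"},"grip_force":{"type":"number"}},"required":["motion"]}

```bash
mkdir -p pics; cat > h.py <<'E'
import numpy as np, cv2
from workcell import env
def grab(n,save=None):
    d=env.grab_frame(n); im=d["frame"]
    if save: cv2.imwrite("pics/"+save,im[:,:,::-1])
    f=240/np.tan(np.radians(d["vertical_fov"])/2)
    d["K"]=np.array([[f,0,d["cx"]],[0,f,d["cy"]],[0,0,1.]])
    d["R"]=cv2.Rodrigues(np.array(d["rvec"],float))[0]; d["t"]=np.array(d["tvec"],float).ravel()
    return d
def ray(d,u,v):
    w=d["R"].T@np.linalg.inv(d["K"])@np.array([u,v,1.]); return -d["R"].T@d["t"], w/np.linalg.norm(w)
def onz(d,u,v,z):
    c,w=ray(d,u,v); return c+w*(z-c[2])/w[2]
def proj(d,p):
    q=(d["R"]@np.atleast_2d(p).T).T+d["t"]; q=q@d["K"].T; return q[:,:2]/q[:,2:]
def tri(a,pa,b,pb):
    c1,w1=ray(a,*pa); c2,w2=ray(b,*pb)
    s=np.linalg.lstsq(np.c_[w1,-w2],c2-c1,rcond=None)[0]
    p,q=c1+s[0]*w1,c2+s[1]*w2; return (p+q)/2,np.linalg.norm(p-q)
E
python3 - <<'E'
from h import *
for n in("scene","top"):
    d=grab(n,n+"0.png"); print(n,d["K"][0,0],d["cx"],d["cy"],-d["R"].T@d["t"],d["R"].round(3).tolist())
print(env.state())
E
```

```text
scene 483.3399153828998 320.20070768440945 239.05057062529698 [1188.00581313 -160.81466744  911.02379938] [[0.334, 0.942, -0.0], [0.682, -0.242, -0.691], [-0.651, 0.231, -0.723]]
top 468.5651402314537 310.3621273781981 241.42852064742465 [ 272.57656914   69.90357367 1224.66898208] [[-0.005, -1.0, 0.0], [-0.982, 0.005, -0.189], [0.189, -0.001, -0.982]]
{'time_s': 0.1, 'qpos': array([-7.45398679e+01,  1.83484666e+01,  8.96979105e+01, -5.62581091e-04,
        7.20426514e+01, -1.14681432e+00]), 'qvel': array([ 0.01308835, -0.21176976, -0.13393711,  0.0015182 , -0.0630525 ,
        0.00794406]), 'effort': array([ 5.55838487e-04, -4.13332987e+01, -2.32509273e+01,  7.28616770e-02,
        4.22500062e-02, -4.90232367e-05]), 'ee_pos': array([ 164.21177206, -550.60326419,  213.20964448]), 'ee_rot': array([-1.79910979e+02, -1.24704843e-03,  1.66071193e+01]), 'force': array([-0.1220486 ,  0.88362787, -1.25737997]), 'torque': array([-0.01838183,  0.02652874,  0.04487757]), 'gripper_force': 0.0, 'gripper_width': 90.68153123506482}
```

View pics/scene0.png

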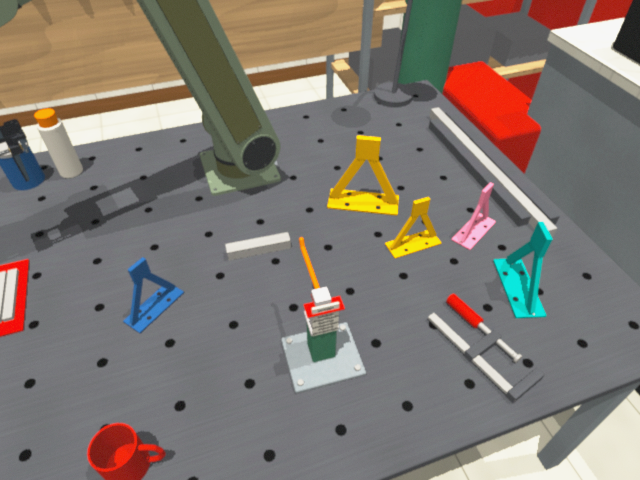

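View pics/top0.png

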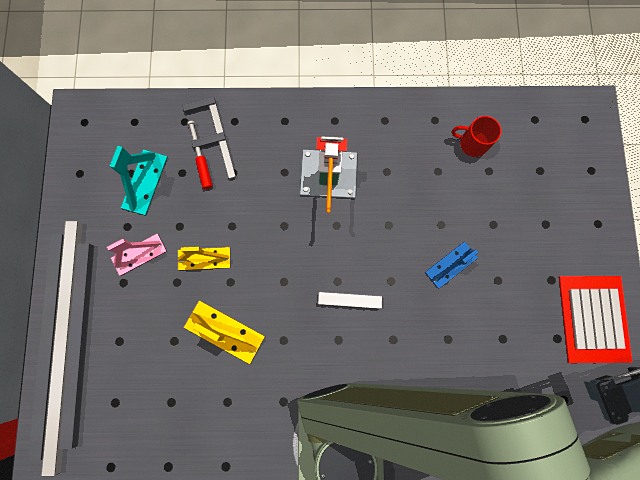

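The small yellow bracket is at about (413,228) in the scene view and (204,258) in the top view. The orange hook bar runs from (329,210) to (332,150) in the top view, with its tip toward the robot. I'll zoom in on both.

```bash
python3 - <<'E'
from h import *
s=cv2.imread("pics/scene0.png");t=cv2.imread("pics/top0.png")
def c(im,x,y,w=80,h=60,k=5): return cv2.resize(im[y:y+h,x:x+w],(400,300),interpolation=cv2.INTER_CUBIC)
o=np.vstack([np.hstack([c(s,375,198),c(t,165,228)]),np.hstack([c(s,285,235),c(t,290,155)])])
cv2.imwrite("pics/zoom0.png",o)
S,T=grab("scene"),grab("top")
for d,(x,y,w,h),nm in((S,(380,190,70,70),"s"),(T,(170,240,70,35),"t")):
    hsv=cv2.cvtColor(d["frame"],cv2.COLOR_RGB2HSV)
    m=cv2.inRange(hsv,(20,120,60),(35,255,255)); k=np.zeros_like(m); k[y:y+h,x:x+w]=m[y:y+h,x:x+w]
    cs=max(cv2.findContours(k,0,2)[0],key=cv2.contourArea)
    print(nm,cv2.boundingRect(cs),cv2.approxPolyDP(cs,2,True).reshape(-1,2).tolist())
    m=cv2.inRange(hsv,(8,150,80),(19,255,255)); k=np.zeros_like(m); k[130:300,280:345]=m[130:300,280:345]
    cs=max(cv2.findContours(k,0,2)[0],key=cv2.contourArea)
    print("hook",cv2.boundingRect(cs),cv2.minAreaRect(cs),cv2.approxPolyDP(cs,1.5,True).reshape(-1,2).tolist())
E
```

```text
s (385, 197, 57, 61) [[428, 197], [413, 201], [411, 215], [393, 240], [385, 242], [394, 257], [441, 243], [426, 214], [430, 199]]
hook (299, 237, 21, 52) ((308.0000305175781, 262.5), (53.44248962402344, 6.008325576782227), 71.56504821777344) [[300, 237], [300, 248], [313, 285], [316, 288], [302, 251], [302, 246], [305, 248], [319, 286], [306, 252], [303, 238]]
t (178, 247, 52, 23) [[178, 250], [178, 260], [184, 261], [178, 262], [178, 269], [229, 267], [229, 247], [181, 247]]
hook (326, 157, 7, 56) ((329.1837158203125, 184.50967407226562), (4.730295181274414, 55.13421630859375), 3.012787342071533) [[331, 157], [329, 157], [327, 212], [330, 211]]
```

View pics/zoom0.png

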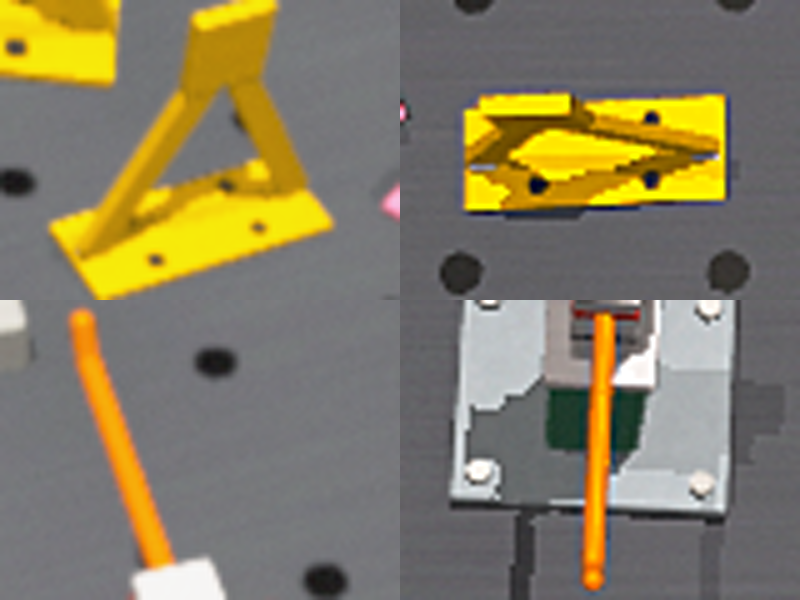

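```bash
python3 - <<'E'
from h import *
S,T=grab("scene"),grab("top")
for z,d,ps in((6,T,[(178.2,249.7),(230.4,247),(230.4,268),(178.6,270.2)]),(6,S,[(385.,243.4),(441.2,243),(394.5,256.6)])):
    P=[onz(d,*p,z) for p in ps]; print(np.round(P,1).tolist())
    if len(P)==4: print("c",np.mean(P,0),"yaw dir",np.degrees(np.arctan2(*(P[1]-P[0])[1::-1])),np.degrees(np.arctan2(*(P[2]-P[3])[1::-1])),[np.linalg.norm(P[i]-P[(i+1)%4]) for i in range(4)])
    else: print("c",(P[1]+P[2])/2,(P[1]+P[0])/2, np.degrees(np.arctan2(*(P[1]-P[2])[1::-1])),np.linalg.norm(P[1]-P[2]))
print("headtop T",onz(T,190.4,248.8,152))
a=[onz(T,330.8,158,190),onz(T,329.4,195,190)]; print("bar",a,np.degrees(np.arctan2(*(a[0]-a[1])[1::-1])))
print("tip T",onz(T,328.6,211,209),"tri",tri(S,(301.6,238.5),T,(328.6,211)))
s=[onz(S,302.5,246.5,190),onz(S,316,284,190)]; print("bar S",s,np.degrees(np.arctan2(*(s[1]-s[0])[1::-1])))
hs=cv2.cvtColor(T["frame"],cv2.COLOR_RGB2HSV)
E
```

```text
[[486.3, 417.6, 6.0], [492.9, 280.0, 6.0], [437.0, 278.5, 6.0], [431.9, 413.9, 6.0]]
c [462.01569243 347.5106478    6.        ] yaw dir -87.28015772595278 -87.8404165686389 [np.float64(137.73624248865065), np.float64(55.9255368030248), np.float64(135.52438865824945), np.float64(54.59934310520049)]
[[443.6, 279.6, 6.0], [490.6, 416.2, 6.0], [492.8, 282.9, 6.0]]
c [491.72960873 349.56071253   6.        ] [467.11831417 347.90333377   6.        ] 90.95906889587344 133.35568901571878
headtop T [462.71130241 347.69040388 152.        ]
bar [array([668.97707403,  20.24059149, 190.        ]), array([579.57362402,  24.644509  , 190.        ])] -2.820048874113457
tip T [536.82278945  27.73884015 209.        ] tri (array([538.17029503,  28.57082065, 204.86608568]), np.float64(2.0788376973571916))
bar S [array([546.76190527,  28.35447917, 190.        ]), array([647.3680516 ,  22.40499094, 190.        ])] -3.384326339524173
```

Estimates: the bracket is at (463,348) with yaw about 2°, and the hook seat is at about (578,25.5) with yaw about -3°. Next I turn the tool and go over.

Call:
{"fn": "send_rows", "kwargs": {"motion": [{"rz": -0.314,"tz": -0.02,"gripper": -1},{"rz": -0.314,"tz": -0.02,"gripper": -1},{"rz": -0.314,"tz": -0.02,"gripper": -1},{"rz": -0.314,"tz": -0.02,"gripper": -1},{"rz": -0.314,"tz": -0.02,"gripper": -1},{"rz": -0.314,"tz": -0.02,"gripper": -1},{"rz": -0.314,"tz": -0.02,"gripper": -1},{"rz": -0.314,"tz": -0.02,"gripper": -1},{"gripper": -1}], "grip_force": 40}}

```text
invalid input at $.motion[0]: expected keys tx, ty, tz, rx, ry, rz, gripper
```

Call:
{"fn": "send_rows", "kwargs": {"motion": [{"tx": 0.09,"ty": 0.033,"gripper": -1},{"tx": 0.09,"ty": 0.033,"gripper": -1},{"tx": 0.09,"ty": 0.033,"gripper": -1},{"tx": 0.09,"ty": 0.033,"gripper": -1},{"tx": 0.09,"ty": 0.033,"gripper": -1},{"tx": 0.09,"ty": 0.033,"gripper": -1},{"tx": 0.09,"ty": 0.033,"gripper": -1},{"tx": 0.09,"ty": 0.033,"gripper": -1},{"tx": 0.09,"ty": 0.033,"gripper": -1},{"tx": 0.09,"ty": 0.033,"gripper": -1},{"tx": 0.09,"ty": 0.033,"gripper": -1},{"gripper": -1}]}}

```text
invalid input at $.motion[0]: expected keys tx, ty, tz, rx, ry, rz, gripper
```

Call:
{"fn": "send_rows", "kwargs": {"motion": [{"tx": 0,"ty": 0,"tz": -0.02,"rx": 0,"ry": 0,"rz": -0.314,"gripper": -1},{"tx": 0,"ty": 0,"tz": -0.02,"rx": 0,"ry": 0,"rz": -0.314,"gripper": -1},{"tx": 0,"ty": 0,"tz": -0.02,"rx": 0,"ry": 0,"rz": -0.314,"gripper": -1},{"tx": 0,"ty": 0,"tz": -0.02,"rx": 0,"ry": 0,"rz": -0.314,"gripper": -1},{"tx": 0,"ty": 0,"tz": -0.02,"rx": 0,"ry": 0,"rz": -0.314,"gripper": -1},{"tx": 0,"ty": 0,"tz": -0.02,"rx": 0,"ry": 0,"rz": -0.314,"gripper": -1},{"tx": 0,"ty": 0,"tz": -0.02,"rx": 0,"ry": 0,"rz": -0.314,"gripper": -1},{"tx": 0,"ty": 0,"tz": -0.02,"rx": 0,"ry": 0,"rz": -0.314,"gripper": -1},{"tx": 0,"ty": 0,"tz": 0,"rx": 0,"ry": 0,"rz": 0,"gripper": -1}], "grip_force": 40}}

```text
time_s: 1.42
ee_pos: [164.4, -551.4, 294.6]
ee_rot: [180.0, 0.1, 91.9]
force: [0.9, -1.3, -0.4]
gripper_width: 91.1
gripper_force: 0.0
```

Call:
{"fn": "send_rows", "kwargs": {"motion": [{"tx": 0.09,"ty": 0.033,"tz": 0,"rx": 0,"ry": 0,"rz": 0,"gripper": -1},{"tx": 0.09,"ty": 0.033,"tz": 0,"rx": 0,"ry": 0,"rz": 0,"gripper": -1},{"tx": 0.09,"ty": 0.033,"tz": 0,"rx": 0,"ry": 0,"rz": 0,"gripper": -1},{"tx": 0.09,"ty": 0.033,"tz": 0,"rx": 0,"ry": 0,"rz": 0,"gripper": -1},{"tx": 0.09,"ty": 0.033,"tz": 0,"rx": 0,"ry": 0,"rz": 0,"gripper": -1},{"tx": 0.09,"ty": 0.033,"tz": 0,"rx": 0,"ry": 0,"rz": 0,"gripper": -1},{"tx": 0.09,"ty": 0.033,"tz": 0,"rx": 0,"ry": 0,"rz": 0,"gripper": -1},{"tx": 0.09,"ty": 0.033,"tz": 0,"rx": 0,"ry": 0,"rz": 0,"gripper": -1},{"tx": 0.09,"ty": 0.033,"tz": 0,"rx": 0,"ry": 0,"rz": 0,"gripper": -1},{"tx": 0.09,"ty": 0.033,"tz": 0,"rx": 0,"ry": 0,"rz": 0,"gripper": -1},{"tx": 0.09,"ty": 0.033,"tz": 0,"rx": 0,"ry": 0,"rz": 0,"gripper": -1},{"tx": 0,"ty": 0,"tz": 0,"rx": 0,"ry": 0,"rz": 0,"gripper": -1}]}}

```text
time_s: 2.92
ee_pos: [329.0, -47.6, 293.5]
ee_rot: [-180.0, -0.0, 92.2]
force: [0.4, 0.3, -0.2]
gripper_width: 91.3
gripper_force: 0.0
```

Call:
{"fn": "send_rows", "kwargs": {"motion": [{"tx": 0.0868,"ty": 0.0328,"tz": 0,"rx": 0,"ry": 0,"rz": 0,"gripper": -1},{"tx": 0.0868,"ty": 0.0328,"tz": 0,"rx": 0,"ry": 0,"rz": 0,"gripper": -1},{"tx": 0.0868,"ty": 0.0328,"tz": 0,"rx": 0,"ry": 0,"rz": 0,"gripper": -1},{"tx": 0.0868,"ty": 0.0328,"tz": 0,"rx": 0,"ry": 0,"rz": 0,"gripper": -1},{"tx": 0.0868,"ty": 0.0328,"tz": 0,"rx": 0,"ry": 0,"rz": 0,"gripper": -1},{"tx": 0.0868,"ty": 0.0328,"tz": 0.03,"rx": 0,"ry": 0,"rz": 0,"gripper": -1},{"tx": 0.0868,"ty": 0.0328,"tz": 0.03,"rx": 0,"ry": 0,"rz": 0,"gripper": -1},{"tx": 0.0868,"ty": 0.0328,"tz": 0.06,"rx": 0,"ry": 0,"rz": 0,"gripper": -1},{"tx": 0.0868,"ty": 0.0328,"tz": 0.06,"rx": 0,"ry": 0,"rz": 0,"gripper": -1},{"tx": 0,"ty": 0,"tz": 0,"rx": 0,"ry": 0,"rz": 0,"gripper": -1}]}}

```text
time_s: 4.18
ee_pos: [462.9, 345.3, 199.9]
ee_rot: [-179.7, 0.2, 91.9]
force: [-0.0, -0.7, 0.3]
gripper_width: 91.6
gripper_force: 0.0
```

```bash
python3 - <<'E'
from h import *
S=grab("scene","s1.png");T=grab("top","t1.png");s=cv2.imread("pics/s1.png");t=cv2.imread("pics/t1.png")
def c(im,x,y): return cv2.resize(im[y:y+120,x:x+80],(400,600),interpolation=cv2.INTER_CUBIC)
cv2.imwrite("pics/z1.png",np.hstack([c(s,370,150),c(t,160,190)]))
E
```

```text
(no output)
```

View pics/z1.png

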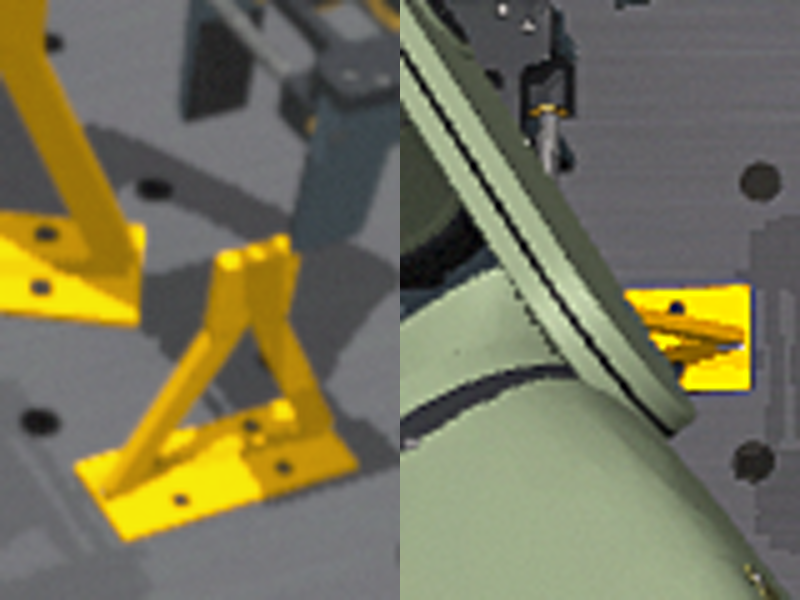

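Scene crop: the small bracket's head top is at about scene pixel (421,199), between and below the two open fingers. The top view is blocked by the arm.

```bash
python3 - <<'E'
from h import *
S,T=grab("scene"),grab("top")
print("head S",onz(S,421,199.3,152),tri(S,(421,199.3),T,(190.4,248.8)))
p=env.state()["ee_pos"]; print(proj(S,p),p)
print("big head",tri(S,(368,140),T,(196,304)))
E
```

```text
head S [462.21875001 348.52808477 152.        ] (array([462.72655502, 347.83752203, 152.54618261]), np.float64(0.5922201130902801))
[[422.94621225 182.6455165 ]] [463.4012871  343.95192115 204.82876233]
big head (array([323.89839363, 286.50402264, 248.10896336]), np.float64(39.82579425086323))
```

Call:
{"fn": "send_rows", "kwargs": {"motion": [{"tx": 0.006,"ty": 0,"tz": 0,"rx": 0,"ry": 0,"rz": 0,"gripper": -1},{"tx": 0,"ty": 0,"tz": 0.03,"rx": 0,"ry": 0,"rz": 0,"gripper": -1},{"tx": 0,"ty": 0,"tz": 0.04,"rx": 0,"ry": 0,"rz": 0,"gripper": -1},{"tx": 0,"ty": 0,"tz": 0.04,"rx": 0,"ry": 0,"rz": 0,"gripper": -1},{"tx": 0,"ty": 0,"tz": 0.04,"rx": 0,"ry": 0,"rz": 0,"gripper": -1},{"tx": 0,"ty": 0,"tz": 0,"rx": 0,"ry": 0,"rz": 0,"gripper": -1},{"tx": 0,"ty": 0,"tz": 0,"rx": 0,"ry": 0,"rz": 0,"gripper": -1}]}}

```text
time_s: 5.25
ee_pos: [463.0, 348.4, 129.4]
ee_rot: [180.0, -0.0, 92.0]
force: [-0.1, -1.0, 0.2]
gripper_width: 91.4
gripper_force: 0.0
```

Call:
{"fn": "send_rows", "kwargs": {"motion": [{"tx": 0,"ty": 0,"tz": 0.012,"rx": 0,"ry": 0,"rz": 0,"gripper": -1},{"tx": 0,"ty": 0,"tz": 0,"rx": 0,"ry": 0,"rz": 0,"gripper": 1},{"tx": 0,"ty": 0,"tz": 0,"rx": 0,"ry": 0,"rz": 0,"gripper": 1},{"tx": 0,"ty": 0,"tz": 0,"rx": 0,"ry": 0,"rz": 0,"gripper": 1},{"tx": 0,"ty": 0,"tz": 0,"rx": 0,"ry": 0,"rz": 0,"gripper": 1},{"tx": 0,"ty": 0,"tz": 0,"rx": 0,"ry": 0,"rz": 0,"gripper": 1},{"tx": 0,"ty": 0,"tz": 0,"rx": 0,"ry": 0,"rz": 0,"gripper": 1},{"tx": 0,"ty": 0,"tz": 0,"rx": 0,"ry": 0,"rz": 0,"gripper": 1},{"tx": 0,"ty": 0,"tz": 0,"rx": 0,"ry": 0,"rz": 0,"gripper": 1}], "grip_force": 40}}

```text
time_s: 6.38
ee_pos: [462.8, 348.3, 122.9]
ee_rot: [180.0, 0.0, 92.0]
force: [0.6, 0.3, -0.5]
gripper_width: 13.8
gripper_force: 0.0
```

Call:
{"fn": "send_rows", "kwargs": {"motion": [{"tx": 0,"ty": 0,"tz": 0,"rx": 0,"ry": 0,"rz": 0,"gripper": 1},{"tx": 0,"ty": 0,"tz": 0,"rx": 0,"ry": 0,"rz": 0,"gripper": 1},{"tx": 0,"ty": 0,"tz": 0,"rx": 0,"ry": 0,"rz": 0,"gripper": 1}]}}

```text
time_s: 6.75
ee_pos: [462.7, 348.4, 122.9]
ee_rot: [-180.0, 0.0, 92.0]
force: [-0.3, -0.1, -0.7]
gripper_width: 10.0
gripper_force: 40.0
```

Call:
{"fn": "send_rows", "kwargs": {"motion": [{"tx": 0,"ty": 0,"tz": -0.02,"rx": 0,"ry": 0,"rz": 0,"gripper": 1},{"tx": 0,"ty": 0,"tz": -0.048,"rx": 0,"ry": 0,"rz": 0,"gripper": 1},{"tx": 0,"ty": 0,"tz": -0.06,"rx": 0,"ry": 0,"rz": 0,"gripper": 1},{"tx": 0,"ty": 0,"tz": -0.06,"rx": 0,"ry": 0,"rz": 0,"gripper": 1},{"tx": 0,"ty": 0,"tz": -0.06,"rx": 0,"ry": 0,"rz": 0,"gripper": 1},{"tx": 0,"ty": 0,"tz": -0.06,"rx": 0,"ry": 0,"rz": 0,"gripper": 1},{"tx": 0,"ty": 0,"tz": 0,"rx": 0,"ry": 0,"rz": 0.084,"gripper": 1},{"tx": 0,"ty": 0,"tz": 0,"rx": 0,"ry": 0,"rz": 0.084,"gripper": 1},{"tx": 0,"ty": 0,"tz": 0,"rx": 0,"ry": 0,"rz": 0,"gripper": 1}]}}

```text
time_s: 7.88
ee_pos: [462.3, 347.9, 276.4]
ee_rot: [-179.9, 0.1, 87.0]
force: [0.4, 0.3, -6.1]
gripper_width: 9.7
gripper_force: 40.0
```

Call:
{"fn": "send_rows", "kwargs": {"motion": [{"tx": -0.04,"ty": 0.0034,"tz": 0,"rx": 0,"ry": 0,"rz": 0,"gripper": 1},{"tx": -0.07,"ty": 0.0034,"tz": 0,"rx": 0,"ry": 0,"rz": 0,"gripper": 1},{"tx": -0.08,"ty": 0.0034,"tz": 0,"rx": 0,"ry": 0,"rz": 0,"gripper": 1},{"tx": -0.08,"ty": 0.0034,"tz": 0,"rx": 0,"ry": 0,"rz": 0,"gripper": 1},{"tx": -0.08,"ty": 0.0034,"tz": 0,"rx": 0,"ry": 0,"rz": 0,"gripper": 1},{"tx": -0.08,"ty": 0.0034,"tz": 0,"rx": 0,"ry": 0,"rz": 0,"gripper": 1},{"tx": -0.08,"ty": 0.0034,"tz": 0,"rx": 0,"ry": 0,"rz": 0,"gripper": 1},{"tx": -0.07,"ty": 0.0034,"tz": 0,"rx": 0,"ry": 0,"rz": 0,"gripper": 1},{"tx": -0.052,"ty": 0,"tz": 0,"rx": 0,"ry": 0,"rz": 0,"gripper": 1},{"tx": 0,"ty": 0,"tz": 0,"rx": 0,"ry": 0,"rz": 0,"gripper": 1},{"tx": 0,"ty": 0,"tz": 0,"rx": 0,"ry": 0,"rz": 0,"gripper": 1}]}}

```text
time_s: 9.25
ee_pos: [459.0, 32.0, 276.9]
ee_rot: [-180.0, -0.0, 86.9]
force: [0.4, -0.2, -5.3]
gripper_width: 9.7
gripper_force: 40.0
```

```bash
python3 - <<'E'
from h import *
S=grab("scene","s2.png");T=grab("top","t2.png");s=cv2.imread("pics/s2.png");t=cv2.imread("pics/t2.png")
def c(im,x,y): return cv2.resize(im[y:y+150,x:x+100],(400,600),interpolation=cv2.INTER_CUBIC)
cv2.imwrite("pics/z2.png",np.hstack([c(s,240,160),c(t,280,130)]))
p=env.state(); print(p["ee_pos"],p["ee_rot"],p["force"],p["gripper_force"])
E
```

```text
[459.14811467  32.4644542  276.93532162] [-1.79993127e+02 -8.36338356e-03  8.69698045e+01] [ 0.87244151  0.58972894 -5.26234783] 39.99873161315918
```

View pics/z2.png

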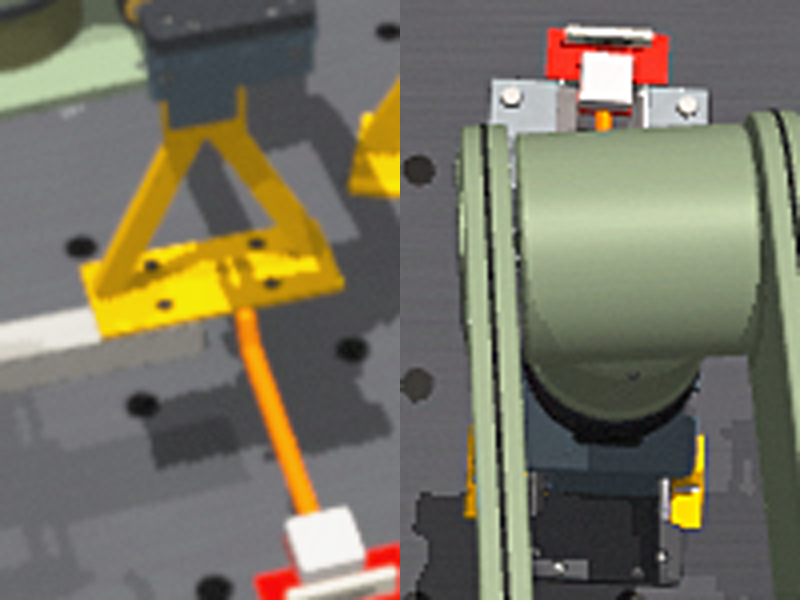

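Scene crop: the bracket is held level, with its opening apex at about (291,194) and the hook tip just in front of the foot at (301,238). Quick check of the held pose before inserting.

```bash
python3 - <<'E'
from h import *
S=grab("scene"); a=np.radians(-3); X=np.array([np.cos(a),np.sin(a),0]);Y=np.array([-np.sin(a),np.cos(a),0]);o=np.array([459.1,32.2,153.9])
for b,n in(((4,0,110),"apex seen 291.3,193.8"),((27.5,-68,6),"corner near-left seen ~ 265,243.8"),((27.5,68,6),"near-right seen ~ 326,231")):
    print(n,proj(S,o+b[0]*X+b[1]*Y+np.array([0,0,b[2]])))
E
```

```text
apex seen 291.3,193.8 [[290.47885447 192.99330873]]
corner near-left seen ~ 265,243.8 [[264.38371744 242.94945689]]
near-right seen ~ 326,231 [[325.39205755 230.0549922 ]]
```

Call:
{"fn": "send_rows", "kwargs": {"motion": [{"tx": 0,"ty": 0.03,"tz": 0,"rx": 0,"ry": 0,"rz": 0,"gripper": 1},{"tx": 0,"ty": 0.04,"tz": 0,"rx": 0,"ry": 0,"rz": 0,"gripper": 1},{"tx": 0,"ty": 0.04,"tz": 0,"rx": 0,"ry": 0,"rz": 0,"gripper": 1},{"tx": 0,"ty": 0.04,"tz": 0,"rx": 0,"ry": 0,"rz": 0,"gripper": 1},{"tx": 0,"ty": 0.04,"tz": 0,"rx": 0,"ry": 0,"rz": 0,"gripper": 1},{"tx": 0,"ty": 0.03,"tz": 0,"rx": 0,"ry": 0,"rz": 0,"gripper": 1},{"tx": 0,"ty": 0.02,"tz": 0,"rx": 0,"ry": 0,"rz": 0,"gripper": 1},{"tx": 0,"ty": 0,"tz": 0,"rx": 0,"ry": 0,"rz": 0,"gripper": 1},{"tx": 0,"ty": 0,"tz": 0,"rx": 0,"ry": 0,"rz": 0,"gripper": 1}]}}

```text
time_s: 10.52
ee_pos: [578.7, 25.7, 276.9]
ee_rot: [-180.0, 0.0, 86.9]
force: [-1.1, -0.0, -7.0]
gripper_width: 9.9
gripper_force: 40.0
```

```bash
python3 - <<'E'
from h import *
S=grab("scene","s3.png");s=cv2.imread("pics/s3.png")
cv2.imwrite("pics/z3.png",cv2.resize(s[180:330,250:400],(600,600),interpolation=cv2.INTER_CUBIC))
E
```

```text
(no output)
```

View pics/z3.png

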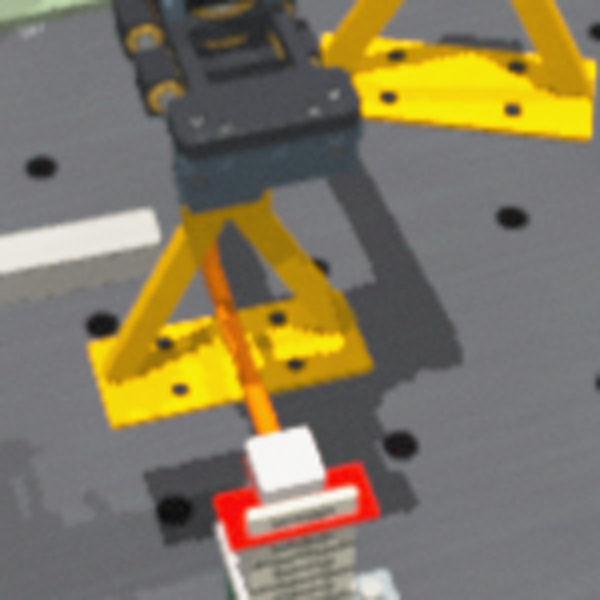

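The bar runs through the opening. Lowering until just above contact.

Call:
{"fn": "send_rows", "kwargs": {"motion": [{"tx": 0,"ty": 0,"tz": 0.02,"rx": 0,"ry": 0,"rz": 0,"gripper": 1},{"tx": 0,"ty": 0,"tz": 0.03,"rx": 0,"ry": 0,"rz": 0,"gripper": 1},{"tx": 0,"ty": 0,"tz": 0.03,"rx": 0,"ry": 0,"rz": 0,"gripper": 1},{"tx": 0,"ty": 0,"tz": 0.02,"rx": 0,"ry": 0,"rz": 0,"gripper": 1},{"tx": 0,"ty": 0,"tz": 0.01,"rx": 0,"ry": 0,"rz": 0,"gripper": 1},{"tx": 0,"ty": 0,"tz": 0.006,"rx": 0,"ry": 0,"rz": 0,"gripper": 1},{"tx": 0,"ty": 0,"tz": 0,"rx": 0,"ry": 0,"rz": 0,"gripper": 1},{"tx": 0,"ty": 0,"tz": 0,"rx": 0,"ry": 0,"rz": 0,"gripper": 1}]}}

```text
time_s: 11.58
ee_pos: [579.5, 25.6, 219.4]
ee_rot: [179.9, -0.0, 86.9]
force: [0.4, -0.9, -6.2]
gripper_width: 9.8
gripper_force: 40.0
```

Call:
{"fn": "send_rows", "kwargs": {"motion": [{"tx": 0,"ty": 0,"tz": 0.005,"rx": 0,"ry": 0,"rz": 0,"gripper": 1},{"tx": 0,"ty": 0,"tz": 0.005,"rx": 0,"ry": 0,"rz": 0,"gripper": 1},{"tx": 0,"ty": 0,"tz": 0.005,"rx": 0,"ry": 0,"rz": 0,"gripper": 1},{"tx": 0,"ty": 0,"tz": 0.005,"rx": 0,"ry": 0,"rz": 0,"gripper": 1},{"tx": 0,"ty": 0,"tz": 0,"rx": 0,"ry": 0,"rz": 0,"gripper": 1},{"tx": 0,"ty": 0,"tz": 0,"rx": 0,"ry": 0,"rz": 0,"gripper": 1}]}}

```text
time_s: 12.32
ee_pos: [579.3, 25.1, 209.2]
ee_rot: [180.0, 0.1, 86.9]
force: [-0.6, -3.6, -2.2]
gripper_width: 10.1
gripper_force: 40.0
```

Call:
{"fn": "send_rows", "kwargs": {"motion": [{"tx": -0.002,"ty": 0,"tz": 0,"rx": 0,"ry": 0,"rz": 0,"gripper": 1},{"tx": 0,"ty": 0,"tz": 0,"rx": 0,"ry": 0,"rz": 0,"gripper": 1},{"tx": 0,"ty": 0,"tz": 0,"rx": 0,"ry": 0,"rz": 0,"gripper": 1}]}}

```text
time_s: 12.7
ee_pos: [579.2, 24.6, 209.0]
ee_rot: [180.0, 0.0, 86.9]
force: [0.5, -1.8, -2.6]
gripper_width: 10.0
gripper_force: 40.0
```

Call:
{"fn": "send_rows", "kwargs": {"motion": [{"tx": 0,"ty": 0,"tz": 0.005,"rx": 0,"ry": 0,"rz": 0,"gripper": 1},{"tx": 0,"ty": 0,"tz": 0.004,"rx": 0,"ry": 0,"rz": 0,"gripper": 1},{"tx": 0,"ty": 0,"tz": 0,"rx": 0,"ry": 0,"rz": 0,"gripper": 1},{"tx": 0,"ty": 0,"tz": 0,"rx": 0,"ry": 0,"rz": 0,"gripper": 1}]}}

```text
time_s: 13.2
ee_pos: [579.3, 24.6, 204.6]
ee_rot: [180.0, 0.0, 86.9]
force: [-0.8, -1.8, -0.7]
gripper_width: 9.7
gripper_force: 40.0
```

Call:
{"fn": "send_rows", "kwargs": {"motion": [{"tx": -0.001,"ty": 0,"tz": 0.005,"rx": 0,"ry": 0,"rz": 0,"gripper": 1},{"tx": 0,"ty": 0,"tz": 0.006,"rx": 0,"ry": 0,"rz": 0,"gripper": 1},{"tx": 0,"ty": 0,"tz": 0.006,"rx": 0,"ry": 0,"rz": 0,"gripper": 1},{"tx": 0,"ty": 0,"tz": 0.006,"rx": 0,"ry": 0,"rz": 0,"gripper": 1},{"tx": 0,"ty": 0,"tz": 0.005,"rx": 0,"ry": 0,"rz": 0,"gripper": 1},{"tx": 0,"ty": 0,"tz": 0.004,"rx": 0,"ry": 0,"rz": 0,"gripper": 1},{"tx": 0,"ty": 0,"tz": 0,"rx": 0,"ry": 0,"rz": 0,"gripper": 1},{"tx": 0,"ty": 0,"tz": 0,"rx": 0,"ry": 0,"rz": 0,"gripper": 1},{"tx": 0,"ty": 0,"tz": 0,"rx": 0,"ry": 0,"rz": 0,"gripper": 1},{"tx": 0,"ty": 0,"tz": 0,"rx": 0,"ry": 0,"rz": 0,"gripper": 1}]}}

```text
time_s: 14.45
ee_pos: [579.3, 24.5, 189.7]
ee_rot: [179.9, -0.0, 86.9]
force: [-3.2, -0.2, 7.8]
gripper_width: 9.8
gripper_force: 40.0
```

Call:
{"fn": "send_rows", "kwargs": {"motion": [{"tx": 0,"ty": 0,"tz": 0.003,"rx": 0,"ry": 0,"rz": 0,"gripper": 1},{"tx": 0,"ty": 0,"tz": 0,"rx": 0,"ry": 0,"rz": 0,"gripper": 1},{"tx": 0,"ty": 0,"tz": 0,"rx": 0,"ry": 0,"rz": 0,"gripper": 1},{"tx": 0,"ty": 0,"tz": 0,"rx": 0,"ry": 0,"rz": 0,"gripper": 1}]}}

```text
time_s: 14.95
ee_pos: [579.3, 24.5, 188.4]
ee_rot: [179.9, -0.0, 86.9]
force: [-2.6, -0.4, 9.4]
gripper_width: 10.0
gripper_force: 40.0
```

Call:
{"fn": "send_rows", "kwargs": {"motion": [{"tx": 0,"ty": 0,"tz": -0.005,"rx": 0,"ry": 0,"rz": 0,"gripper": 1},{"tx": 0,"ty": 0,"tz": -0.006,"rx": 0,"ry": 0,"rz": 0,"gripper": 1},{"tx": 0,"ty": 0,"tz": -0.006,"rx": 0,"ry": 0,"rz": 0,"gripper": 1},{"tx": 0,"ty": 0,"tz": -0.006,"rx": 0,"ry": 0,"rz": 0,"gripper": 1},{"tx": 0,"ty": 0,"tz": -0.005,"rx": 0,"ry": 0,"rz": 0,"gripper": 1},{"tx": 0,"ty": 0,"tz": -0.003,"rx": 0,"ry": 0,"rz": 0,"gripper": 1},{"tx": 0,"ty": 0,"tz": 0,"rx": 0,"ry": 0,"rz": 0,"gripper": 1},{"tx": 0,"ty": 0,"tz": 0,"rx": 0,"ry": 0,"rz": 0,"gripper": 1},{"tx": 0,"ty": 0,"tz": 0,"rx": 0,"ry": 0,"rz": 0,"gripper": 1}]}}

```text
time_s: 16.08
ee_pos: [579.2, 24.4, 202.3]
ee_rot: [180.0, -0.0, 86.9]
force: [-0.0, 2.8, 1.1]
gripper_width: 9.6
gripper_force: 40.0
```

Call:
{"fn": "send_rows", "kwargs": {"motion": [{"tx": 0.001,"ty": 0,"tz": -0.003,"rx": 0,"ry": 0,"rz": 0,"gripper": 1},{"tx": 0,"ty": 0,"tz": 0,"rx": 0,"ry": 0,"rz": 0,"gripper": 1},{"tx": 0,"ty": 0,"tz": 0,"rx": 0,"ry": 0,"rz": 0,"gripper": 1},{"tx": 0,"ty": 0,"tz": 0,"rx": 0,"ry": 0,"rz": 0,"gripper": 1},{"tx": 0,"ty": 0,"tz": 0,"rx": 0,"ry": 0,"rz": 0,"gripper": 1}], "grip_force": 10}}

```text
time_s: 16.7
ee_pos: [579.2, 24.5, 203.9]
ee_rot: [180.0, 0.0, 86.9]
force: [0.8, 0.7, -0.2]
gripper_width: 9.9
gripper_force: 10.0
```

Forces are near zero, so I reduce the grip further and open gently.

Call:
{"fn": "send_rows", "kwargs": {"motion": [{"tx": 0,"ty": 0,"tz": 0,"rx": 0,"ry": 0,"rz": 0,"gripper": 1},{"tx": 0,"ty": 0,"tz": 0,"rx": 0,"ry": 0,"rz": 0,"gripper": 1},{"tx": 0,"ty": 0,"tz": 0,"rx": 0,"ry": 0,"rz": 0,"gripper": 1},{"tx": 0,"ty": 0,"tz": 0,"rx": 0,"ry": 0,"rz": 0,"gripper": 0.7},{"tx": 0,"ty": 0,"tz": 0,"rx": 0,"ry": 0,"rz": 0,"gripper": 0.6},{"tx": 0,"ty": 0,"tz": 0,"rx": 0,"ry": 0,"rz": 0,"gripper": 0.5},{"tx": 0,"ty": 0,"tz": 0,"rx": 0,"ry": 0,"rz": 0,"gripper": 0.4},{"tx": 0,"ty": 0,"tz": 0,"rx": 0,"ry": 0,"rz": 0,"gripper": 0.3},{"tx": 0,"ty": 0,"tz": 0,"rx": 0,"ry": 0,"rz": 0,"gripper": 0.3},{"tx": 0,"ty": 0,"tz": 0,"rx": 0,"ry": 0,"rz": 0,"gripper": 0.3},{"tx": 0,"ty": 0,"tz": 0,"rx": 0,"ry": 0,"rz": 0,"gripper": 0.3}], "grip_force": 3}}

```text
time_s: 18.08
ee_pos: [579.2, 24.6, 204.0]
ee_rot: [180.0, 0.0, 86.9]
force: [-0.1, -0.0, -0.4]
gripper_width: 31.8
gripper_force: 0.0
```

```bash
python3 - <<'E'
from h import *
S=grab("scene","s4.png");s=cv2.imread("pics/s4.png")
cv2.imwrite("pics/z4.png",cv2.resize(s[180:330,250:400],(600,600),interpolation=cv2.INTER_CUBIC))
E
```

```text
(no output)
```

View pics/z4.png

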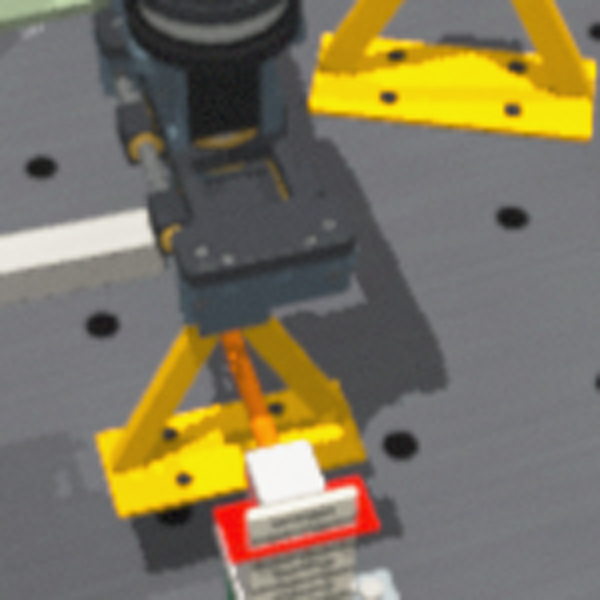

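The bracket hangs on the bar, with the apex at about (308,263) and the fingers open and clear. Retreating straight up.

Call:
{"fn": "send_rows", "kwargs": {"motion": [{"tx": 0,"ty": 0,"tz": -0.01,"rx": 0,"ry": 0,"rz": 0,"gripper": 0.3},{"tx": 0,"ty": 0,"tz": -0.02,"rx": 0,"ry": 0,"rz": 0,"gripper": 0.3},{"tx": 0,"ty": 0,"tz": -0.03,"rx": 0,"ry": 0,"rz": 0,"gripper": 0.3},{"tx": 0,"ty": 0,"tz": -0.04,"rx": 0,"ry": 0,"rz": 0,"gripper": 0.3},{"tx": 0,"ty": 0,"tz": -0.05,"rx": 0,"ry": 0,"rz": 0,"gripper": 0.3},{"tx": 0,"ty": 0,"tz": -0.05,"rx": 0,"ry": 0,"rz": 0,"gripper": 0.3},{"tx": 0,"ty": 0,"tz": -0.05,"rx": 0,"ry": 0,"rz": 0,"gripper": 0.3},{"tx": 0,"ty": 0,"tz": -0.04,"rx": 0,"ry": 0,"rz": 0,"gripper": 0.3},{"tx": 0,"ty": 0,"tz": 0,"rx": 0,"ry": 0,"rz": 0,"gripper": 0.3},{"tx": 0,"ty": 0,"tz": 0,"rx": 0,"ry": 0,"rz": 0,"gripper": 0.3},{"tx": 0,"ty": 0,"tz": 0,"rx": 0,"ry": 0,"rz": 0,"gripper": 0.3},{"tx": 0,"ty": 0,"tz": 0,"rx": 0,"ry": 0,"rz": 0,"gripper": 0.3}]}}

```text
time_s: 19.62
ee_pos: [578.9, 24.6, 348.2]
ee_rot: [-179.9, 0.0, 86.9]
force: [-0.3, 0.0, 0.2]
gripper_width: 31.9
gripper_force: 0.0
```

```bash
python3 - <<'E'
from h import *
S=grab("scene","s5.png")
for i in range(12): d=grab("scene")
f=lambda a:a["frame"][180:330,250:400].astype(int)
print("moved px",(np.abs(f(S)-f(d)).max(2)>30).sum(), env.state()["time_s"])
E
```

```text
moved px 7 20.275
```

View pics/s5.png

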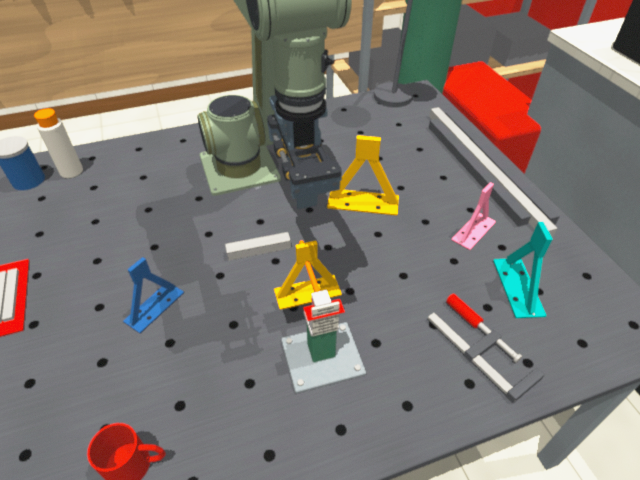

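The bracket hangs at about (307,275), the gripper is clear, and the blue bracket is untouched at (150,295). I'll let it settle briefly, then hand in.

Call:
{"fn": "send_rows", "kwargs": {"motion": [{"tx": 0,"ty": 0,"tz": 0,"rx": 0,"ry": 0,"rz": 0,"gripper": 0.3},{"tx": 0,"ty": 0,"tz": 0,"rx": 0,"ry": 0,"rz": 0,"gripper": 0.3},{"tx": 0,"ty": 0,"tz": 0,"rx": 0,"ry": 0,"rz": 0,"gripper": 0.3},{"tx": 0,"ty": 0,"tz": 0,"rx": 0,"ry": 0,"rz": 0,"gripper": 0.3},{"tx": 0,"ty": 0,"tz": 0,"rx": 0,"ry": 0,"rz": 0,"gripper": 0.3},{"tx": 0,"ty": 0,"tz": 0,"rx": 0,"ry": 0,"rz": 0,"gripper": 0.3},{"tx": 0,"ty": 0,"tz": 0,"rx": 0,"ry": 0,"rz": 0,"gripper": 0.3},{"tx": 0,"ty": 0,"tz": 0,"rx": 0,"ry": 0,"rz": 0,"gripper": 0.3},{"tx": 0,"ty": 0,"tz": 0,"rx": 0,"ry": 0,"rz": 0,"gripper": 0.3},{"tx": 0,"ty": 0,"tz": 0,"rx": 0,"ry": 0,"rz": 0,"gripper": 0.3},{"tx": 0,"ty": 0,"tz": 0,"rx": 0,"ry": 0,"rz": 0,"gripper": 0.3},{"tx": 0,"ty": 0,"tz": 0,"rx": 0,"ry": 0,"rz": 0,"gripper": 0.3}]}}

```text
time_s: 21.78
ee_pos: [579.2, 24.6, 348.9]
ee_rot: [180.0, 0.0, 86.9]
force: [-0.6, 0.4, -0.4]
gripper_width: 31.6
gripper_force: 0.0
```

```bash
python3 - <<'E'
from h import *
S=grab("scene")
for i in range(5): d=grab("scene")
f=lambda a:a["frame"][180:330,250:400].astype(int)
n=(np.abs(f(S)-f(d)).max(2)>30).sum(); print("moved px",n)
if n<15: print(env.job_done())
E
```

```text
moved px 0
the job is handed in; nothing more can be done
None
```

The small yellow bracket is hanging still on the orange hook after a tug of about 15 mm (9.4 N), the gripper has let go and is clear, the blue bracket wasn't touched, and the job was handed in at about 22 s.

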